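Clip the thermometer onto the warming well and switch it on

TASK

Take the blue clip-on thermometer off its parking board and clip it onto the warming well's near wall, centred on the yellow tape, pushed well down over the edge with the jaws gripping the wall squarely and the stem hanging inside the well. Let go of it, and only then flip the red toggle lever on the control box right over to switch the heater on. Leave the jars, bottle, beaker and carton where they stand.

Things in the scene. Friction and masses are not known exactly. Their poses are not given: they have to be found in the camera images.
- thermo: Clip-on dial thermometer, about 80 g: a sprung clip like a clothes peg, at the start upright astride the parking board, handles up, jaws down. Origin at the middle of the hinge pin (10 mm thick), 18 mm above the board's edge as parked. z up, y along the hinge pin (parallel to the gripped wall), x towards the dial side. Frame of the dial half, which turns 0.225 rad when the clip is fully open
- handles (a point): Point midway between the two blue handles, 34 mm above the hinge. Each handle is a flat plate 28 mm wide in y, 4 mm thick, from 4 to 48 mm above the hinge. As parked they lean apart evenly, 47 mm over their tops (outsides). Pinched along x till they are parallel and 26 mm over the outsides, the clip is open to its stop: about 11 N on each here
- jaw_tip (a point): Point midway between the jaws at their lower end, 38 mm below the hinge (in the dial half's frame). Jaws are 28 mm wide in y, with black pads over their last 18 mm that grip a 6 mm wall with about 7 N. Fully open, the pad tips stand about 22 mm apart. A wall can go in to 5 mm below the hinge
- dial (a point): centre of the thermometer's dial face: a steel disc 38 mm across, 10 mm thick, facing up, at x +38, z -16 mm from the hinge. The other side of the clip carries nothing
- stem_tip (a point): lower end of the steel stem, 6 mm thick, straight down from the dial: x +38, z -84 mm from the hinge
- clip_b (a joint): the clip's opening angle: 0 with the jaws closed on a 6 mm wall, -0.08 empty and shut, 0.45 rad fully open
- stand: Parking stand, fixed: grey base 100 x 120 x 12 mm with a white upright board 6 mm thick, 120 mm long in its y, top edge 120 mm above the table. Origin under the centre of the base, x across the board. The parked thermometer's axes are parallel to the stand's, dial and stem on +x, up to 20 mm off the board's middle
- well: Warming well, fixed: open steel trough 172 (x) x 220 (y) x 130 mm high, walls and floor 6 mm thick, white casing 14 mm thick round its foot up to 55 mm; on its +y side a white control box 200 x 90 x 100 mm high. Origin on the table under the trough's centre; x from the near wall (towards the robot) to the far wall. A jar stands in its far half
- rim (a point): middle of the top edge of the well's near wall: in the well's frame x -83, y 0, z 130 mm; its axes are the well's
- mark: Yellow tape 30 mm wide wrapped over the top edge of the well's near wall. Origin at the tape's middle on the top edge, in the middle of the wall's thickness; axes are those of the well
- switch (a joint): the toggle lever's angle: 0 off (leaning to the well's -x), 1.0 rad fully on (leaning to +x); it stays where it is left and turns stiffly but easily by a push of a few newtons at its tip
- switch_tip (a point): tip of the red toggle lever, 50 mm long, on top of the control box; it swings about an axis along the well's y
- jar: capped clear jar, 40 mm across, 60 mm high, standing in the well; origin under its base
- amber: amber glass bottle, 64 mm across, 150 mm high; origin under its base
- beaker: glass beaker, 66 mm across, 85 mm high; origin under its base
- carton: cardboard carton 100 x 130 x 80 mm; origin under its base
- pot: white plastic jar with a green cap, 50 mm across, 55 mm high; origin under its base
Not all that is in view belongs to the job. What is shaped like the thermo but pink or turquoise is not meant.

How it is judged:
On the way, in this order (a step that is already met when the one before it is completed fails the run):
1. the thermometer is lifted clear of the parking board (z of jaw_tip in the frame of stand above 0.125 m), for 0.1 s.
2. the thermometer is clipped on the near wall at the tape, stem inside, and let go (z of jaw_tip in the frame of rim below -0.015 m and x of jaw_tip in the frame of rim between -0.005 and 0.005 m and y of thermo in the frame of mark between -0.015 and 0.015 m and x of stem_tip in the frame of rim above 0.015 m and angle between the y axis of thermo and the y axis of well, either way round below 0.15 rad and angle between thermo's own z axis and vertical below 0.15 rad and value of joint clip_b between -0.05 and 0.08 rad and contact force between thermo and well above 2 N and contact force between the fingers and thermo below 0.1 N), for 0.3 s.
3. the toggle lever is over to on (value of joint switch above 0.85 rad), for 0.1 s.
At the end, for the whole second after the job is handed in: Clip astride the near wall: jaw tips 15 mm or more below the edge, within 15 mm of the tape's middle, square and upright within 0.15 rad, jaws closed on the wall (angle -0.05 to 0.08) and pressing (over 2 N), stem inside, at rest; lever on (over 0.85 rad) (z of jaw_tip in the frame of rim below -0.015 m and x of jaw_tip in the frame of rim between -0.005 and 0.005 m and y of thermo in the frame of mark between -0.015 and 0.015 m and x of stem_tip in the frame of rim above 0.015 m and angle between the y axis of thermo and the y axis of well, either way round below 0.15 rad and angle between thermo's own z axis and vertical below 0.15 rad and value of joint clip_b between -0.05 and 0.08 rad and contact force between thermo and well above 2 N and value of joint switch above 0.85 rad and linear speed of thermo below 0.02 m/s); the robot touches nothing.
It fails at once if a jar, the bottle, the beaker or the carton is moved more than 30 mm (distance of any of jar, amber, beaker, carton, pot from where it was at the start of the episode above 0.03 m).
It also fails if it takes over 50 s, if anything falls off the work surface, if the arm or the gripper's body presses on something with over 40 N, if the wrist force passes 120 N, or if a joint passes its speed limit or range.

ROBOT

A 7-joint arm with a two-finger parallel gripper is mounted at the origin on the work surface. World frame = base frame: x ahead of the robot, y to its left, z up, the work surface at z = 0. Lengths are in m, angles in rad, forces in N, time in s.
With the tool pointing down it reaches from about 0.425 to 0.825 m from the base axis. Payload 3.6 kg.
Tool frame: the origin (TCP) lies where the fingers leave the gripper's body, on its centre line; the fingertips stand 73 mm ahead of it and the grasp point (between the pads) lies 54 mm ahead of it; z points along the fingers, y is the line along which they close (so a half turn about z gives the same grasp; the last joint's range is limited). The gripper opens to 85 mm and grips with 20 to 120 N. Pads are 22 mm wide; open, the fingers measure 114 mm over their backs; the gripper's body (76 mm by 85 mm) begins 54 mm behind the grasp point. The pads swing forward as they close: fully open they stand 13 mm farther back than shut.
Start: joints at [-1.244, 0.615, -0.013, 1.423, 0.008, 1.103, -0.04], TCP at [0.225, 0.61, 0.304] pointing down, gripper open.
Joint ranges: [-3.12, 3.12], [-0.3, 2.06], [-1.34, 1.32], [0.26, 2.42], [-1.36, 4.5], [0.01, 1.98], [-2.84, 2.84]. Speed limits (rad/s): [2.79, 2.79, 3.14, 3.14, 3.14, 3.14, 3.14].

INTERFACE

Orientations are given as a unit quaternion [x, y, z, w].
In Python, from station import arm, snapshot, camera_info, ticket gives the robot as it stands. Calls block until the motion is done:
- arm.movep(position, orientation): joint-space move of the TCP to a pose.
- arm.line_to(position, velocity=0.15, ori=None): straight line of the TCP; ori=None keeps the orientation; velocity is the mean speed in m/s.
- arm.move_j(angles): joint-space move.
- arm.move_gripper(opening, effort=None): opening from 0.0 (shut) to 1.0 (fully open); effort is the grip in N (None keeps the last); returns when the fingers have stopped.
- arm.pause(seconds).
- arm.ik(position, orientation): joint angles nearest the present ones, or None.
- snapshot(name): name is "scene" or "top"; returns the picture (400x640x3 uint8, blue, green, red); there is no depth.
- camera_info(name): a dict with "fx", "fy", "cx", "cy" (pixels), "R" (3x3) and "t" (3): a world point X has camera coordinates R X + t. Camera axes: x right, y down, z forward; pixel columns grow to the right and rows downward; lengths in m; the calibration is good to about 2 mm. A picture is of the moment at which its call begins. camera_info takes no time and is no camera call.
A pose or a line that the arm cannot do raises arm.MotionError and nothing moves.
- ticket.finish_job(): hands the job in; it is judged then, once.
Readings, each from a call of its own:
- arm.read_time(): time.
- arm.read_joint_positions(): joint angles.
- arm.read_dq(): joint speeds.
- arm.read_effort(): joint torques, N m.
- arm.read_tool_pos(): TCP position.
- arm.read_eef_rot(): TCP orientation.
- arm.read_ft_force(): force on the tool from outside, world axes, zero at the start.
- arm.read_wrist_torque(): the same for the moment, N m.
- arm.read_opening(): opening from 0.0 (shut) to 1.0 (fully open).
- arm.read_finger_force(): force on a finger pad.
Only numpy, scipy, OpenCV 4.12 (cv2) and the standard library are available. Lean on these libraries where they do the work, as an engineer would, in place of code of your own. Each camera call takes 0.05 s, during which the arm holds its last target. There are 200 camera calls.

## Working session

There is one attempt and no reset: what is moved stays moved. The work goes in short steps, each a Python script; the robot and the scene stay as the last script left them, time stands still between calls to the robot, and variables do not carry over. Pictures are saved under pics/ and viewed, at most 13 in all, crops included, and the job is handed in when it is done.

```bash
mkdir -p pics; python3 - <<'E'
from station import *
import cv2
for n in("scene","top"):
    cv2.imwrite(f"pics/{n}0.png",snapshot(n)); c=camera_info(n); print(n,c)
print(arm.read_time(),arm.read_eef_rot(),arm.read_tool_pos())
E
```

```text
scene {'fx': 453.3204043551721, 'fy': 453.3204043551721, 'cx': 321.0589555476609, 'cy': 191.43349335510786, 'R': array([[-0.4422192 ,  0.89690589, -0.0014135 ],
       [ 0.5583948 ,  0.27408243, -0.78299047],
       [-0.70188135, -0.34704271, -0.6220321 ]]), 't': array([ 0.21932649, -0.18945802,  1.82786879])}
top {'fx': 422.0746389692695, 'fy': 422.0746389692695, 'cx': 327.6020176363878, 'cy': 197.0732427905668, 'R': array([[-0.00547225, -0.9995445 ,  0.02967904],
       [-0.99569273,  0.0026994 , -0.09267527],
       [ 0.09255294, -0.03005834, -0.99525396]]), 't': array([0.00989626, 0.52887801, 1.22955883])}
0.1 [ 1.75932238e-01  9.84401589e-01 -1.15043102e-03 -1.89701178e-04] [0.22498949 0.6092676  0.30285683]
```

View pics/scene0.png

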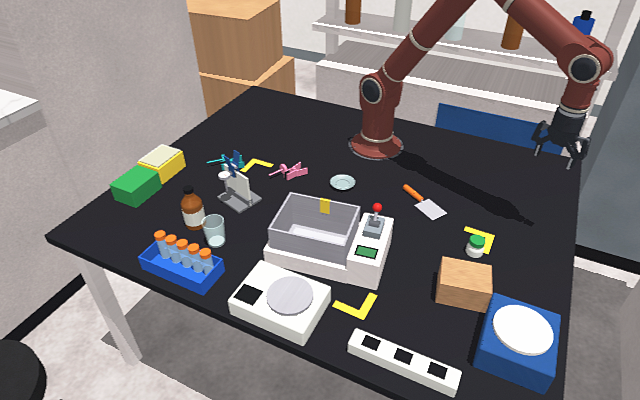

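View pics/top0.png

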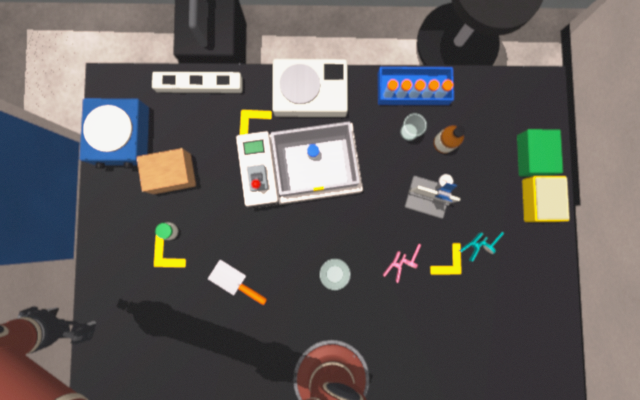

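The scene shows three candidates for the thermometer. The blue clip is astride the white board at top (445,188) / scene (235,170). The pink clip lies at top (403,262) and the turquoise one lies at top (482,246). I choose the blue one on the stand. The well's tape is at top (318,188) and the red lever at (256,184). Next, close crops to check.

```bash
python3 - <<'E'
import cv2,numpy as np
t=cv2.imread("pics/top0.png");s=cv2.imread("pics/scene0.png")
z=lambda i,x,y,w,h,f:cv2.resize(i[y:y+h,x:x+w],None,fx=f,fy=f,interpolation=cv2.INTER_CUBIC)
a=z(t,395,160,80,70,10); cv2.imwrite("pics/a.png",a[:600])   # 395..475,160..220
b=z(s,200,140,80,75,8); cv2.imwrite("pics/b.png",b)
c=z(t,230,115,140,100,5.5)
cv2.imwrite("pics/c.png",c)
E
```

```text
(no output)
```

View pics/a.png

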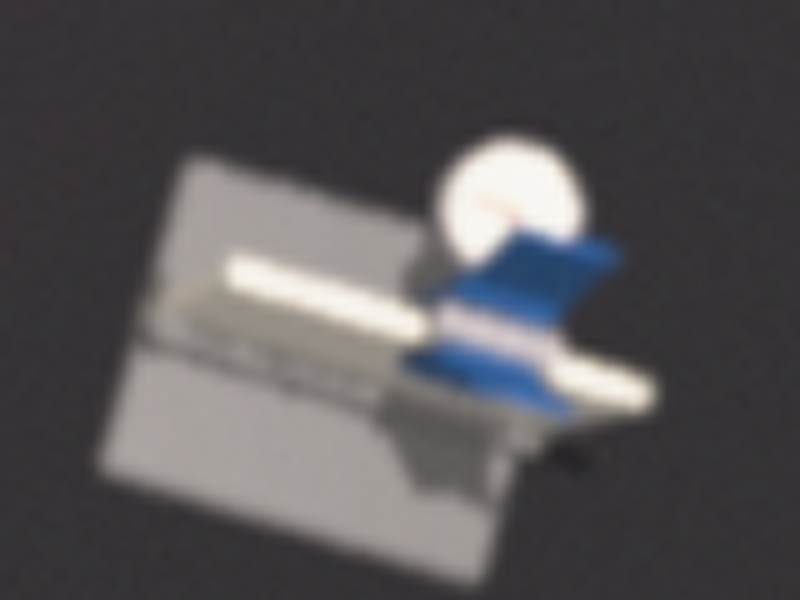

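View pics/b.png

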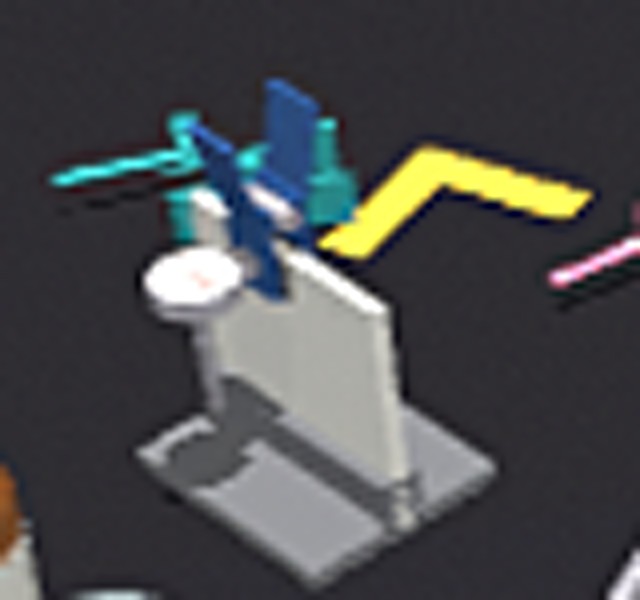

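View pics/c.png

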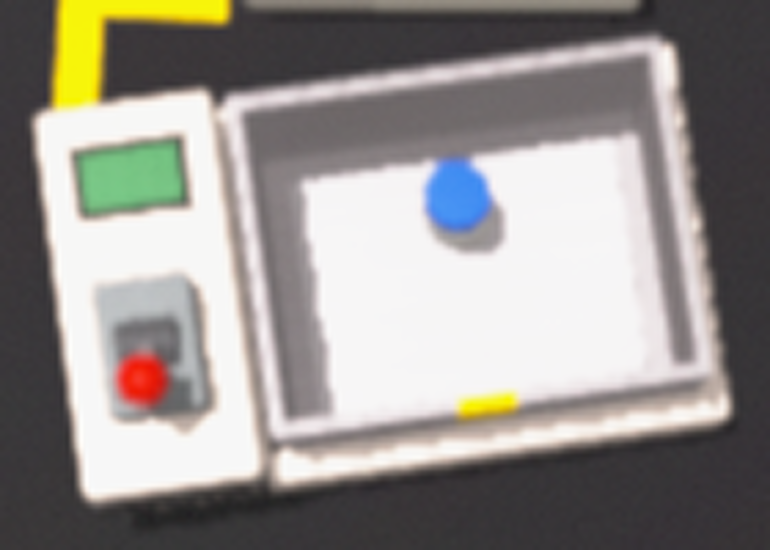

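Crop a/b confirms the blue clip astride the board with its dial on the far side: pin at a(498,335), board ends a(230,270) and a(650,393), dial a(512,205). Crop c shows the rim corners at (275,440), (715,378), (660,42) and (222,103), the tape at (487,405) and the red lever tip at (142,380).

```bash
cat > h.py <<'E'
import numpy as np, cv2
from station import *
from scipy.spatial.transform import Rotation as Ro
def plane(n,p,z):
    c=camera_info(n); R=c["R"]; C=-R.T@c["t"]
    d=R.T@np.array([(p[0]-c["cx"])/c["fx"],(p[1]-c["cy"])/c["fy"],1]); return C+d*(z-C[2])/d[2]
def proj(n,X):
    c=camera_info(n); q=c["R"]@np.asarray(X)+c["t"]; return np.array([c["fx"]*q[0]/q[2]+c["cx"],c["fy"]*q[1]/q[2]+c["cy"]])
def tri(p1,p2):
    P=[np.array([[c["fx"],0,c["cx"]],[0,c["fy"],c["cy"]],[0,0,1]])@np.c_[c["R"],c["t"]] for c in map(camera_info,("top","scene"))]
    X=cv2.triangulatePoints(P[0],P[1],np.array(p1,float),np.array(p2,float)).ravel(); return X[:3]/X[3]
def down(a):  # tool z down, tool y axis at world yaw a
    y=np.array([np.cos(a),np.sin(a),0]); z=np.array([0,0,-1.]); return Ro.from_matrix(np.c_[np.cross(y,z),y,z]).as_quat()
E
python3 - <<'E'
from h import *
np.set_printoptions(precision=4,suppress=True)
A=lambda x,y:((x+.5)/10-.5+395,(y+.5)/10-.5+160)
B=lambda x,y:((x+.5)/8-.5+200,(y+.5)/8-.5+140)
C=lambda x,y:((x+.5)/5.5-.5+230,(y+.5)/5.5-.5+115)
l,r=plane("top",A(230,270),.12),plane("top",A(650,393),.12)
print("board",l,r,(l+r)/2,np.linalg.norm(l-r),"yaw y",np.arctan2(*(l-r)[[0,1]]))
print("pin",plane("top",A(498,335),.143),"scene pin",plane("scene",B(272,205),.143))
print("dial",plane("top",A(512,205),.127),plane("scene",B(193,278),.127))
rc=[plane("top",C(*p),.13) for p in((275,440),(715,378),(660,42),(222,103))]
print("rim",*rc,np.mean(rc,0),[np.linalg.norm(rc[i]-rc[i-1]) for i in range(4)])
d=rc[0]-rc[1];e=rc[3]-rc[2];f=rc[3]-rc[0];g=rc[2]-rc[1];print([np.arctan2(-v[0],v[1]) for v in(d,e)],[np.arctan2(v[1],v[0]) for v in (f,g)])
print("tape",plane("top",C(487,405),.13),plane("scene",(325,200),.13))
print("lever",tri(C(142,380),(377,208)))
E
```

```text
board [ 0.5486 -0.2386  0.12  ] [ 0.5141 -0.3548  0.12  ] [ 0.5313 -0.2967  0.12  ] 0.1212055999761792 yaw y 0.288659258937009
pin [ 0.528  -0.3057  0.143 ] scene pin [ 0.5335 -0.2971  0.143 ]
dial [ 0.5657 -0.3157  0.127 ] [ 0.5716 -0.3111  0.127 ]
rim [0.5262 0.1411 0.13  ] [ 0.5566 -0.0768  0.13  ] [ 0.7271 -0.0511  0.13  ] [0.6954 0.1684 0.13  ] [0.6263 0.0454 0.13  ] [np.float64(0.17139107588785155), np.float64(0.2200424185228824), np.float64(0.1724116943013643), np.float64(0.22181564064448014)]
[np.float64(0.13868468478058094), np.float64(0.14341230382136191)] [np.float64(0.15965120164164473), np.float64(0.14925532074076583)]
tape [0.5434 0.0366 0.13  ] [0.5481 0.039  0.13  ]
lever [0.5519 0.2022 0.1632]
```

```bash
cat >> h.py <<'E'
yS=-0.289; yW=0.145
T=np.array([0.5286,-0.3059,0.138])
M=np.array([0.5437,0.0367,0.130])
def look(name):
    s,t=snapshot("scene"),snapshot("top"); return s,t
E
python3 - <<'E'
from h import *
arm.move_gripper(1.0)
up=T+[0,0,.23]
print(arm.ik(up,down(yS)),arm.ik(M+[0,0,.23],down(yW)),arm.ik(T+[0,0,.084],down(yS)))
arm.movep(up,down(yS))
arm.line_to(T+[0,0,.086],0.1)
s,t=look(0)
z=lambda i,x,y,w,h,f:cv2.resize(i[y:y+h,x:x+w],None,fx=f,fy=f,interpolation=cv2.INTER_CUBIC)
cv2.imwrite("pics/d.png",np.hstack([z(s,190,120,100,100,4),z(t,390,140,100,100,4)]))
print(arm.read_time(),arm.read_ft_force(),arm.read_tool_pos())
E
```

```text
[-0.07424096  0.69863635  1.08633871  1.46532777 -0.62252922  1.35177925
  0.76009089] [-0.39775291  0.42080019  0.43352392  1.65499593 -0.19293047  1.10833518
  0.23394869] [ 0.05680864  0.75241654  0.76280473  1.65593601 -0.60327568  0.98324479
  0.74185081]
5.3833 [0.36876925 0.11277732 1.1200959 ] [ 0.52874736 -0.30609854  0.22460527]
```

View pics/d.png

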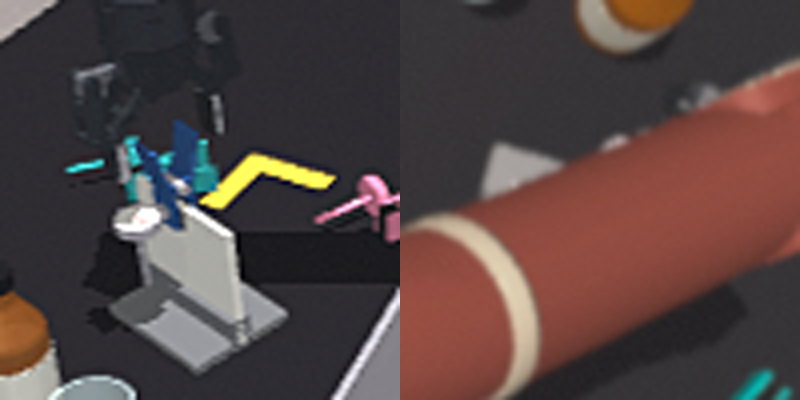

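The scene half shows the open fingers at (120,170) and (218,120), straddling the blue handles at (145,150) and (185,140), with the dial clear below. The top view is hidden by the forearm. I'll pinch and lift.

```bash
python3 - <<'E'
from h import *
arm.move_gripper(0.55,30); print(arm.read_opening(),arm.read_finger_force())
arm.move_gripper(0.2,30); print(arm.read_opening(),arm.read_finger_force(),arm.read_ft_force())
p=np.array(arm.read_tool_pos()); arm.line_to(p+[0,0,.02],0.05); print(arm.read_ft_force())
arm.line_to(p+[0,0,.14],0.1)
print(arm.read_opening(),arm.read_ft_force(),arm.read_time())
arm.movep(np.r_[M[:2],p[2]+.14],down(yW))
s,t=look(0)
z=lambda i,x,y,w,h,f:cv2.resize(i[y:y+h,x:x+w],None,fx=f,fy=f,interpolation=cv2.INTER_CUBIC)
cv2.imwrite("pics/s1.png",s);cv2.imwrite("pics/t1.png",t)
cv2.imwrite("pics/e.png",np.hstack([z(s,265,110,130,195,3),z(t,265,115,130,195,3)])[:590])
print(arm.read_time(),arm.read_tool_pos(),arm.read_opening())
E
```

```text
0.5483631662589303 0.34912428818643093
0.29555568109180325 33.82505178451538 [-0.21518679 -0.17982391 -0.89392672]
[-0.32961173  0.35811617 -0.79234231]
0.29101395558345183 [ 0.32786721 -0.40051034 -0.70763408] 8.0667
9.4583 [0.54378099 0.03465013 0.36411404] 0.2908027109597806
```

View pics/e.png

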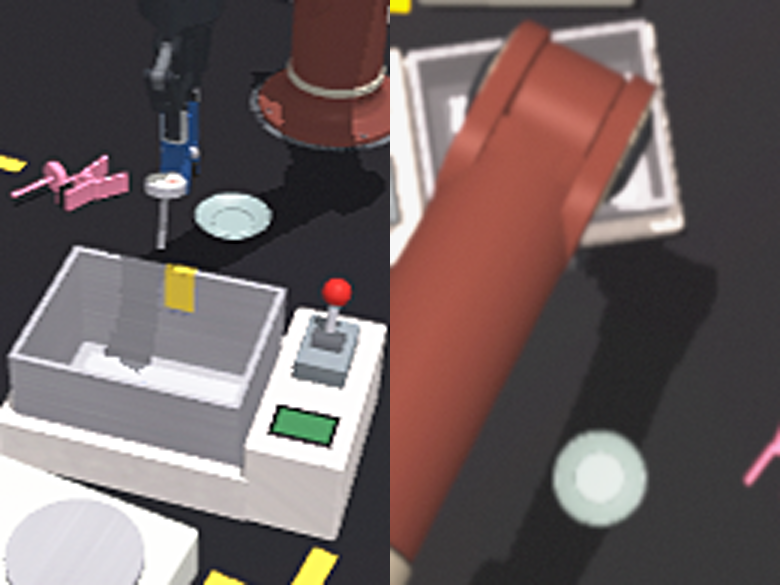

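View pics/f.png

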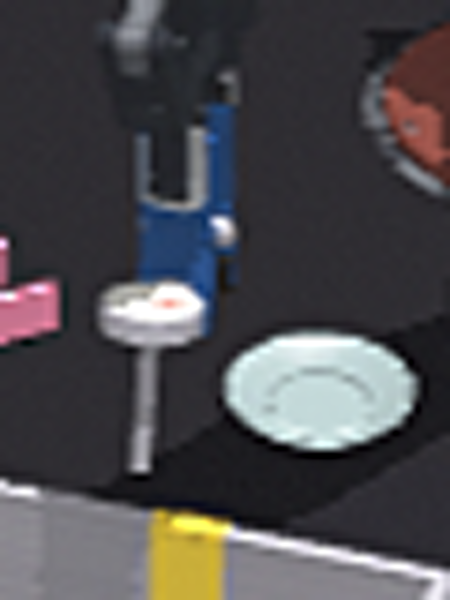

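```bash
python3 - <<'E'
from h import *
x0,y0=300,130
cr=lambda X:np.round((proj("scene",X)-[x0,y0]+.5)*7.5)
ex=np.array([np.cos(yW),np.sin(yW),0]);ey=np.array([-ex[1],ex[0],0])
print("tape top quad",[cr(M+ex*a+ey*b) for a in(.003,-.003) for b in(.015,-.015)])
print("per mm x,y,z",[(cr(M+[0,0,.14]+d)-cr(M+[0,0,.14])) /10for d in np.eye(3)*.01])
# parked refs, in crop b coords
cb=lambda X:np.round((proj("scene",X)-[200,140]+.5)*8)
es=np.array([np.cos(yS),np.sin(yS),0]);eys=np.array([-es[1],es[0],0])
print("parked dial",cb(T+es*.038-[0,0,.011]),"board ends top",cb([.5486,-.2386,.12]),"pin ends",cb(T+eys*.016),cb(T-eys*.016))
E
```

```text
tape top quad [array([225., 533.]), array([153., 518.]), array([229., 524.]), array([157., 509.])]
per mm x,y,z [array([-1.1,  1.4]), array([2.5, 0.7]), array([ 0.1, -2.2])]
parked dial [192. 266.] board ends top [379. 309.] pin ends [288. 219.] [238. 189.]<stdin>:6: SyntaxWarning: invalid decimal literal
```

Held: the dial is at (155,297), stem tip (140,472) and tape (193,522). The clip hangs about 6.5 mm lower in the grip than assumed and about 1.3 mm to -y. I'll correct for both and descend.

```bash
python3 - <<'E'
from h import *
ex=np.array([np.cos(yW),np.sin(yW),0]);ey=np.array([-ex[1],ex[0],0])
q=down(yW); P=M+ey*.0013
for z,v in((.30,.1),(.265,.08),(.25,.05),(.24,.04),(.2315,.03)):
    arm.line_to([P[0],P[1],z],v,q); f=np.array(arm.read_ft_force()); print(z,f.round(2),np.array(arm.read_tool_pos()).round(4))
    if np.abs(f).max()>8: break
s,_=look(0); cv2.imwrite("pics/g.png",cv2.resize(s[140:240,280:400],None,fx=5,fy=5,interpolation=cv2.INTER_CUBIC)); print(arm.read_time())
E
```

```text
0.3 [-0.11  0.46 -0.7 ] [0.5439 0.0376 0.3005]
0.265 [-0.    0.17 -0.13] [0.5435 0.0379 0.2647]
0.25 [-0.65  0.61 -1.21] [0.5434 0.038  0.2497]
0.24 [-0.11 -0.3  -1.24] [0.5434 0.0381 0.2397]
0.2315 [-0.6  -0.44 -1.16] [0.5434 0.038  0.2313]
12.2167
```

View pics/g.png

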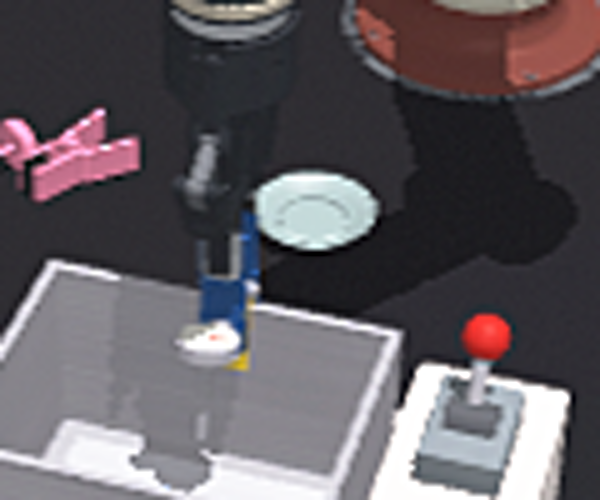

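The jaws are astride the wall at the tape, with the stem inside: dial at (210,340), tape showing at (240,360). I'll release, retreat and check from above.

```bash
python3 - <<'E'
from h import *
for o in(.4,.5,.6,.8,1.0):
    arm.move_gripper(o); print(o,arm.read_finger_force(),np.array(arm.read_ft_force()).round(2))
arm.pause(.4)
p=np.array(arm.read_tool_pos()); arm.line_to(p+[0,0,.13],.12)
ex=np.array([np.cos(yW),np.sin(yW),0])
P0=np.array([.5519,.2022,0])+.024*ex-.07*ex
arm.movep([P0[0],P0[1],.32],down(yW)); arm.move_gripper(0.0)
s,t=look(0)
z=lambda i,x,y,w,h,f:cv2.resize(i[y:y+h,x:x+w],None,fx=f,fy=f,interpolation=cv2.INTER_CUBIC)
cv2.imwrite("pics/i.png",np.hstack([z(s,285,150,65,95,6),z(t,285,130,65,95,6)]))
print(arm.read_time(),arm.read_tool_pos())
E
```

```text
0.4 6.713655012426898 [ 0.44 -0.22 -0.7 ]
0.5 4.793224297463894 [ 1.24 -0.68 -1.  ]
0.6 0.0 [-0.49  0.5   0.83]
0.8 0.0 [ 0.34 -0.62  0.14]
1.0 0.0 [-0.69 -0.4  -0.22]
16.8083 [0.50636713 0.19560699 0.31998045]
```

View pics/i.png

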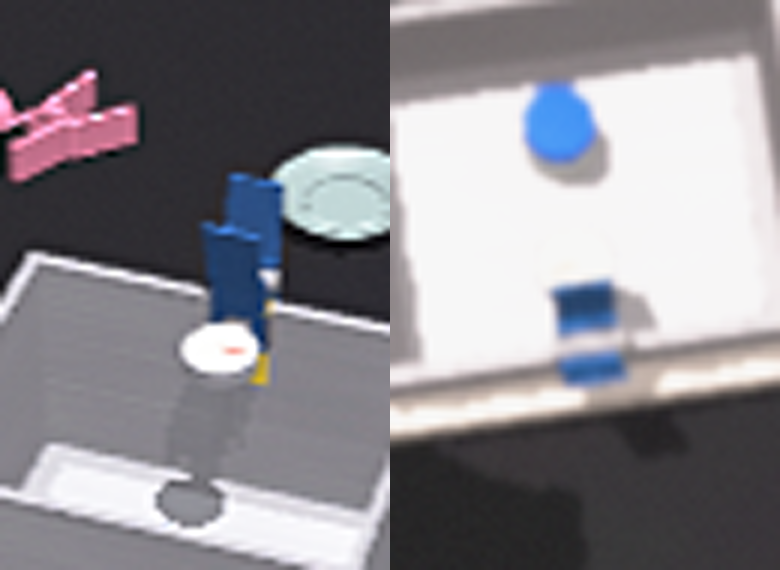

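The clip sits upright and square at the tape. The pin at top (590,343) maps to about (318,187), against the tape's (318,188). The pin is about 14 mm above the edge and the tape is still visible at (260,370). Now the lever.

```bash
python3 - <<'E'
from h import *
ex=np.array([np.cos(yW),np.sin(yW),0]); q=down(yW)
V=np.array([.5519,.2022,0])+.024*ex
at=lambda d,z=.223:V+d*ex+[0,0,z]
arm.line_to(at(-.07),.12,q); arm.line_to(at(-.04),.06,q)
for d in np.arange(-.034,.0161,.004):
    arm.line_to(at(d),.05,q); f=np.array(arm.read_ft_force())@ex; print(round(d,3),round(f,2),end="; ")
    if d>-.012 and f<-9: break
arm.line_to(at(d-.03),.08,q); arm.line_to(at(-.06,.33),.15,q)
s,t=look(0)
z=lambda i,x,y,w,h,f:cv2.resize(i[y:y+h,x:x+w],None,fx=f,fy=f,interpolation=cv2.INTER_CUBIC)
cv2.imwrite("pics/j.png",np.hstack([z(s,285,160,120,110,3.3),z(t,235,115,120,110,3.3)]))
K=[((lambda m:np.argwhere(m).mean(0)[::-1])((i[y:y+40,x:x+40].astype(int)@[-1,-1,1]>60)&True)+[x,y]) for i,x,y in((t,240,155),(s,355,190))]
print("\nknob",tri(*K),"dx from pivot",(tri(*K)-V)@ex,K,arm.read_time())
E
```

```text
-0.034 -0.03; -0.03 -0.43; -0.026 -0.54; -0.022 -0.06; -0.018 -0.08; -0.014 0.16; -0.01 0.16; -0.006 -1.36; -0.002 -4.72; 0.002 -13.14; 
knob [0.59779006 0.20540498 0.16430204] dx from pivot 0.021871585458984676 [array([255.17647059, 166.05882353]), array([372.9137931 , 217.86206897])] 22.45
```

View pics/j.png

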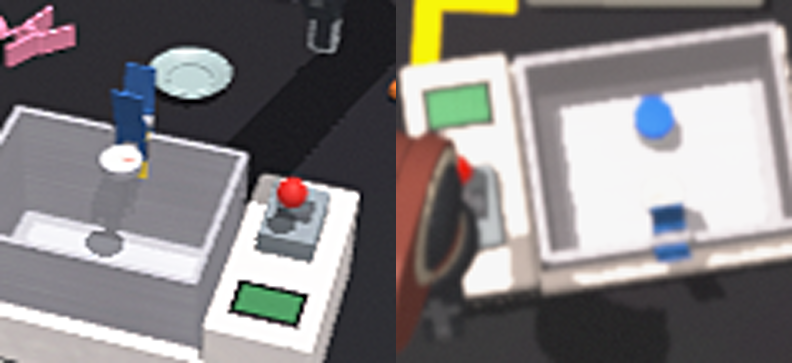

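```bash
python3 - <<'E'
from h import *
ex=np.array([np.cos(yW),np.sin(yW),0]); V=np.array([.5519,.2022,.1192])+.024*ex
for a in(-.5,.3,.35,.4,.5): print(a,proj("scene",V+.05*np.sin(a)*ex+[0,0,.05*np.cos(a)]))
i=cv2.imread("pics/scene0.png").astype(int)[190:230,355:395]@[-1,-1,1]>60
print("initial",np.argwhere(i).mean(0)[::-1]+[355,190])
E
```

```text
-0.5 [376.92816416 208.03453216]
0.3 [373.96673563 215.74310323]
0.35 [373.75388119 216.51150852]
0.4 [373.54103592 217.30371814]
0.5 [373.11772527 218.95099188]
initial [377.06153846 206.8       ]
```

The initial knob centroid by the same method reads 1.2 px high. With that bias removed, the final position corresponds to a lean of about +0.5 rad, so the lever is fully on. Handing in.

```bash
python3 -c "
from station import *
print(ticket.finish_job())"
```

```text
the job is handed in; nothing more can be done
None
```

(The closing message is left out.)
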